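Jack up the levelling table and hold it level

TASK

Unlock the levelling table by turning its lock knob until the tongue points at the index stud, then bring the lever jack over so that its saddle stands centred under the lift lug marked with a cross. Make one trial stroke with the pump handle, fully down and back up, then press it fully down a second time and finish while holding it down, so that the jack alone carries the table level. Leave the other things on the bench where they are.

Things in the scene. Friction and masses are not known exactly. Their poses are not given: they have to be found in the camera images.
- levelling_stand: Levelling stand, fixed: aluminium base 155 (x) by 160 mm, 14 high; on it a hinged white table plate with two petri dishes fastened on (tops up to 95 mm) and at its +y side a black lock knob. Origin on the bench near the base's middle. -x is the front: base ends at 65 mm, table plate overhangs to 86 mm, steel lift lug to 120 mm. Hinge at the +x end.
- table (a joint): Tilt of the hinged table plate (rad). 0: resting, its front drooping by 0.10 rad; it grows as the front is raised; 0.10 is level; hard stop 0.16. It falls back under its weight (about 5 N at the lug) if not held up.
- lift_pad (a point): Marked lift point: underside centre of a round pad (20 mm across, 3 thick) under the steel lift lug (34 mm along the stand's x, 32 wide, 8 thick, a dark cross on top, 11 mm above this point). 44 mm above the bench at rest, 61 mm when level. Its axes go with the table plate.
- lock_knob (a joint): Angle of the lock knob (rad), grows clockwise seen from above, range 0 to 1.75. About 0 to 0.3: its steel tongue lies over the plate's ear and keeps the plate from being raised level (some play). 1.40: the tongue points straight at the index stud, plate free. It stays where it is left (friction about 0.04 N m).
- knob_grip (a point): Lock knob, grip point on its vertical axis, 102 mm above the bench: a black upright bar 36 mm long, 11 mm thick, from 84 to 112 mm above the bench. The point's x lies along the bar and along the tongue (from the axis to the tongue's tip, 32 mm out, 68 to 73 mm above the bench); the point turns with the knob.
- index_stud (a point): Index stud: top of a thin dark upright pin (6 mm across), fixed on an arm of the stand 42 mm from the knob's axis, 75 mm above the bench. The only pin beside the knob.
- jack: Loose grey lever jack, 0.7 kg, standing on the bench. Origin: underside of its base plate (225 mm along its x from -125 to +100 mm, 70 mm wide, 8 mm high). Round saddle at its +x end; pump handle over its -x end. It is taken by its pump block.
- jack_block (a point): Jack's pump block, where the jack can be gripped from above across its 28 mm width (along the jack's y): 33 mm above the jack's underside, 18 mm ahead (+x) of its origin. The block is 42 mm long in x and its flat sides run from 8 to 57 mm height. The handle leaves it towards -x in the middle plane.
- saddle_top (a point): Centre of the top of the jack's round saddle, 32 mm across, 75 mm ahead (+x) of the jack's origin, 38 mm above the bench at rest; it rises by 56 mm per rad of the handle, 23.5 mm in a full stroke.
- pump_handle (a joint): Angle of the pump handle (rad): 0 is up (it leans 0.40 rad up from level), grows as its end is pressed down; 0.42 is fully down on its stop. A spring returns it; 2 N at the end to start, about 7 N at the bottom with the table on the saddle. Pivot: 20 mm ahead (+x) of the jack's origin, 50 mm above its underside, axis along the jack's y.
- handle_pad (a point): Top face centre of the flat rubber pad (36 mm along the handle, 30 wide, 10 thick) at the pump handle's free end, 118 mm from its pivot line and 5 mm above the handle's centre line; 101 mm above the bench when up, 53 mm when fully down. Moves with the handle.
- beaker_mid (a point): Bystander to be left alone: glass beaker, 52x57x70 mm; the point is its centre, half-way up.
- dropper_mid (a point): Bystander to be left alone: small white dropper bottle with a rubber bulb on top, 36x36x97 mm; the point is its centre, half-way up.
- eraser_mid (a point): Bystander to be left alone: white rubber block, 26x62x21 mm; the point is its centre, half-way up.
- white_jar_mid (a point): Bystander to be left alone: small screw-cap plastic jar, 44x44x59 mm; the point is its centre, half-way up.

How it is judged:
On the way, in this order (a step that is already met when the one before it is completed fails the run):
1. the lock knob's tongue points at the index stud (value of joint lock_knob between 1.28 and 1.52 rad), for 0.2 s.
2. the jack stands flat with its saddle centred under the lift pad, handle up (all of step 1 and horizontal distance between saddle_top and lift_pad below 0.01 m and value of joint pump_handle below 0.06 rad and height (world z) of jack below 0.004 m and angle between jack's own z axis and vertical below 0.04 rad), for 0.2 s.
3. trial stroke: handle fully down, table raised level by the jack (horizontal distance between saddle_top and lift_pad below 0.01 m and value of joint table between 0.08 and 0.125 rad and value of joint pump_handle above 0.38 rad and contact force between jack and levelling_stand above 1 N and contact force between the fingers and levelling_stand below 0.3 N), for 0.1 s.
4. handle back up, table down again (value of joint pump_handle below 0.06 rad and value of joint table below 0.02 rad), for 0.1 s.
At the end, for the whole second after the job is handed in: The fingers hold the pump handle fully down (over 0.38 rad, at least 1 N); the jack stands flat, saddle within 10 mm of the lift pad's centre, and alone carries the table level (joint 0.08 to 0.125); fingers off the stand; lock tongue within 0.12 rad of the index stud (all of step 1 and all of step 3 and height (world z) of jack below 0.004 m and angle between jack's own z axis and vertical below 0.04 rad and contact force between the fingers and jack above 1 N); the arm keeps its last pose, push and grip.
It fails at once if a bystander (glass beaker) is moved by more than 20 mm (distance of beaker_mid from where it was at the start of the episode above 0.02 m).
It fails at once if a bystander (small white dropper bottle with a rubber bulb on top) is moved by more than 20 mm (distance of dropper_mid from where it was at the start of the episode above 0.02 m).
It fails at once if a bystander (white rubber block) is moved by more than 20 mm (distance of eraser_mid from where it was at the start of the episode above 0.02 m).
It fails at once if a bystander (small screw-cap plastic jar) is moved by more than 20 mm (distance of white_jar_mid from where it was at the start of the episode above 0.02 m).
It also fails if it takes over 72 s, if anything falls off the work surface, if the arm or the gripper's body presses on something with over 40 N, if the wrist force passes 120 N, or if a joint passes its speed limit or range.

ROBOT

A 7-joint arm with a two-finger parallel gripper is mounted at the origin on a cart in front of the work surface, level with it; the furniture and walls round the work are solid. World frame = base frame: x ahead of the robot, y to its left, z up, the work surface at z = 0. Lengths are in m, angles in rad, forces in N, time in s.
With the tool pointing down it reaches from about 0.425 to 1.025 m from the base axis. Payload 9.4 kg.
Tool frame: the origin (TCP) lies between the finger pads; the fingertips stand 17 mm ahead of it and the grasp point (between the pads) lies 2 mm behind it (bot.tip_extent is the distance from the TCP to the fingertips, in m); x points along the fingers, z is the direction in which the jaws open and shut, and the axes are right-handed (so a half turn about x gives the same grasp; the last joint's range is limited). The gripper opens to 93 mm and grips with 3 to 60 N. Pads are 15 mm wide; open, the fingers measure 128 mm over their backs; the gripper's body (75 mm by 188 mm) begins 65 mm behind the grasp point.
Start: joints at [-1.338, 0.599, -0.003, 1.599, 0.002, 0.943, -0.08], TCP at [0.221, 0.69, 0.236] pointing down, gripper open.
Joint ranges: [-2.57, 2.57], [-0.35, 1.97], [-1.29, 1.29], [0.11, 2.56], [-1.05, 4.19], [0.11, 1.86], [-2.63, 2.63]. Speed limits (rad/s): [2.22, 2.22, 3.01, 3.01, 3.14, 3.14, 3.14].

INTERFACE

Orientations are given as a unit quaternion [x, y, z, w].
In Python, from station import telemetry, vision, order, bot gives the robot as it stands.
- The arm moves only by the tool play_rows, never from a script. Its argument "plan" is a list of rows, each a list of 2 entries, a list of its own where there are three numbers: the shift along the tool's x, y, z in cm, then the turn about the tool's x in rad. A call has 1 to 12 rows; each row shifts and turns the commanded pose from where the row before left it, along the tool's axes as they then stand; what a row does not reach is not made up. A row lasts 1/8 s, in which the tool goes at most 62.5 mm and 10.7 degrees, less where a joint would pass 70% of its speed; a pose out of reach is approached as far as the arm can. A call is refused whole if a number of a shift passes 6.25 or a number of a turn 0.188, either way. A call with a gripper value outside its range is refused whole. "hand" is the finger opening in cm, from 0 to 9.3, set as the call begins (left out, the last holds). The fingers move at their own pace and stop on an object; "squeeze" is the grip in N (left out, the last holds). Time passes only in rows, so rows that do not move let the fingers close. It gives the time, the measured TCP pose, the force and the opening at its end, in the units of the state.
- telemetry.sense(): the state, without advancing time (a new reading comes with each control period).
- vision.grab_frame(name): name is "scene" or "top" or "wrist"; returns a dict with "color" (400x640x3 uint8, red, green, blue), "range_z" (400x640 float32, m along the optical axis (not along the pixel's ray), 0 where there is no reading), "K" (3x3 intrinsics, pixels), "distortion" ([k1, k2, p1, p2, k3] as OpenCV has them; the pictures are not rectified), "R" (3x3) and "t" (3): a world point X has camera coordinates R X + t. Camera axes: x right, y down, z forward; pixel columns grow to the right and rows downward; lengths in m; the calibration is good to about 2 mm. A picture is of the moment at which its call begins.
- order.close_job(): hands the job in, once; it reports no verdict.
The state is a dict: "time_s": time; "joint_pos": joint angles; "dq": joint speeds; "effort": joint torques, N m; "tcp_pos": TCP position; "ee_rot": TCP orientation; "force": force on the tool from outside, world axes, zero at the start; "wrist_torque": the same for the moment, N m; "opening": finger opening in m.
Only numpy, scipy, OpenCV 4.12 (cv2) and the standard library are available. Lean on these libraries where they do the work, as an engineer would, in place of code of your own. Each camera call takes 0.05 s, during which the arm holds its last target.

## Working session

There is one attempt and no reset: what is moved stays moved. The work goes in short steps, Python scripts to look and compute and a tool call to move; the robot and the scene stay as the last step left them, time stands still between calls to the robot, and variables do not carry over. Pictures are saved under pics/ and viewed, and the job is handed in when it is done.

Besides the shell and the picture viewer there is one more tool, called after "Call:" by a JSON object that holds its "fn" and its "kwargs". play_rows: Moves the arm, as the interface text tells. Its arguments: {"type":"object","properties":{"plan":{"type":"array"},"hand":{"type":"number"},"squeeze":{"type":"number"}},"required":["plan"]}

```bash
mkdir -p pics; ls; cat > h.py <<'E'
import numpy as np, cv2
from scipy.spatial.transform import Rotation as Rn
from station import telemetry, vision, order, bot
def ray(f,uv,z):
    p=cv2.undistortPoints(np.array([[uv]],float),f["K"],np.array(f["distortion"]))[0,0]
    R=np.array(f["R"]);t=np.array(f["t"])
    C=-R.T@t; d=R.T@np.array([p[0],p[1],1.0])
    return C+d*(z-C[2])/d[2]
def proj(f,X):
    return cv2.projectPoints(np.array(X,float).reshape(-1,1,3),cv2.Rodrigues(np.array(f["R"]))[0],np.array(f["t"],float),f["K"],np.array(f["distortion"]))[0].reshape(-1,2)
def cloud(f):
    h,w=f["range_z"].shape
    u,v=np.meshgrid(np.arange(w),np.arange(h))
    p=cv2.undistortPoints(np.stack([u,v],-1).reshape(-1,1,2).astype(float),f["K"],np.array(f["distortion"])).reshape(-1,2)
    z=f["range_z"].reshape(-1,1)
    X=np.hstack([p*z,z])
    R=np.array(f["R"]);t=np.array(f["t"])
    return ((X-t)@R).reshape(h,w,3)
def save(f,n,crop=None,s=1):
    im=f["color"][:,:,::-1]
    if crop: im=im[crop[1]:crop[3],crop[0]:crop[2]]
    cv2.imwrite("pics/"+n,cv2.resize(im,None,fx=s,fy=s,interpolation=cv2.INTER_CUBIC))
E
python3 - <<'E'
from h import *
import pickle
s=telemetry.sense(); print({k:np.round(v,3) for k,v in s.items()}); print([a for a in dir(bot) if a[0]!='_'],bot.tip_extent)
for n in("scene","top","wrist"):
    f=vision.grab_frame(n); save(f,n+"0.png"); pickle.dump(f,open(n+"0.pkl","wb")); print(n,-np.array(f["R"]).T@f["t"])
E
```

```text
pics
{'time_s': np.float64(0.0), 'joint_pos': array([-1.338,  0.6  , -0.003,  1.6  ,  0.002,  0.943, -0.08 ]), 'dq': array([-0.   , -0.001,  0.   , -0.001, -0.001,  0.   ,  0.001]), 'effort': array([-2.0000e-03, -7.6507e+01,  1.4970e+00, -2.5235e+01, -5.2000e-02,
        1.7000e-02,  0.0000e+00]), 'tcp_pos': array([0.221, 0.69 , 0.235]), 'ee_rot': array([-0.417,  0.572,  0.417,  0.571]), 'force': array([-0.235, -0.097,  0.404]), 'wrist_torque': array([ 0.068, -0.045,  0.029]), 'opening': np.float64(0.093)}
['IKError', 'tip_extent'] 0.017
scene [-0.31725906 -0.82435224  1.31195923]
top [ 0.3790055  -0.01191889  1.51137145]
wrist [0.15960053 0.70995227 0.38430236]
```

View pics/scene0.png

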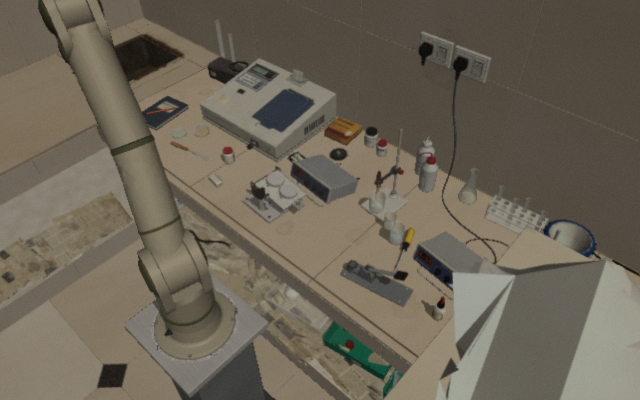

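View pics/top0.png

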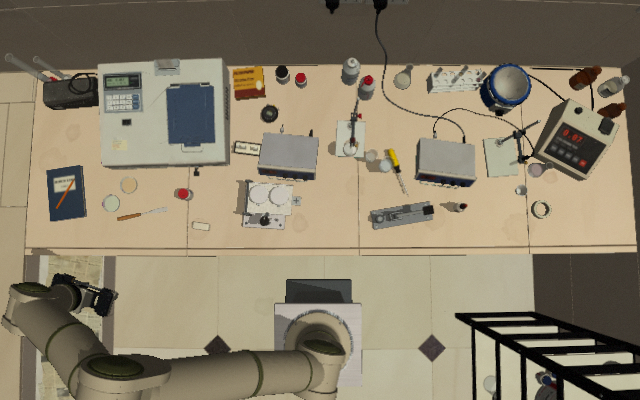

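View pics/wrist0.png

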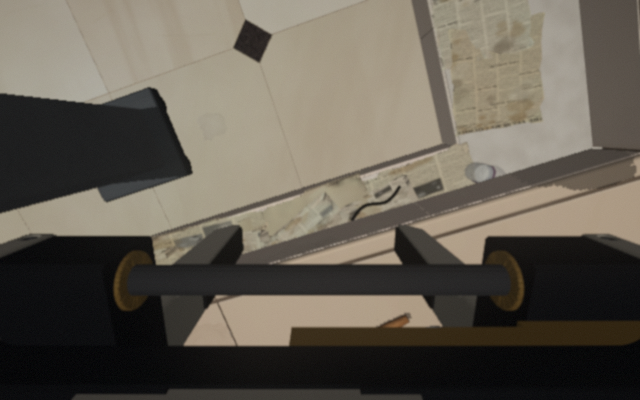

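```bash
python3 - <<'E'
from h import *
import pickle
f=pickle.load(open("top0.pkl","rb")); save(f,"topc1.png",(170,150,320,250),5); save(f,"topc2.png",(340,130,490,240),5)
g=pickle.load(open("scene0.pkl","rb")); save(g,"sc1.png",(230,150,330,230),7); save(g,"sc2.png",(330,200,460,330),4.5)
c=cloud(f)
for uv in [(268,200),(402,215),(320,330),(280,200),(200,240)]: print(uv, c[uv[1],uv[0]].round(3), ray(f,uv,0).round(3))
E
```

```text
(268, 200) [0.523 0.175 0.067] [0.53  0.184 0.   ]
(402, 215) [ 0.467 -0.303  0.067] [ 0.471 -0.316  0.   ]
(320, 330) [ 0.075 -0.009  0.104] [ 0.053 -0.009  0.   ]
(280, 200) [0.522 0.131 0.079] [0.529 0.139 0.   ]
(200, 240) [0.381 0.436 0.002] [0.381 0.437 0.   ]
```

View pics/topc1.png

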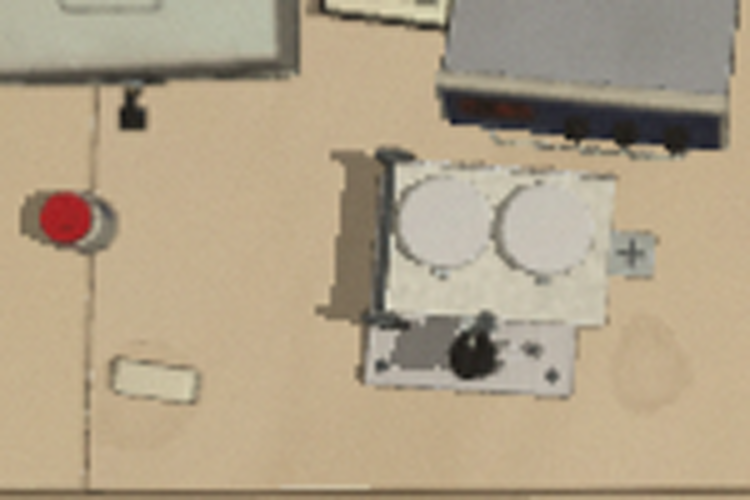

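View pics/topc2.png

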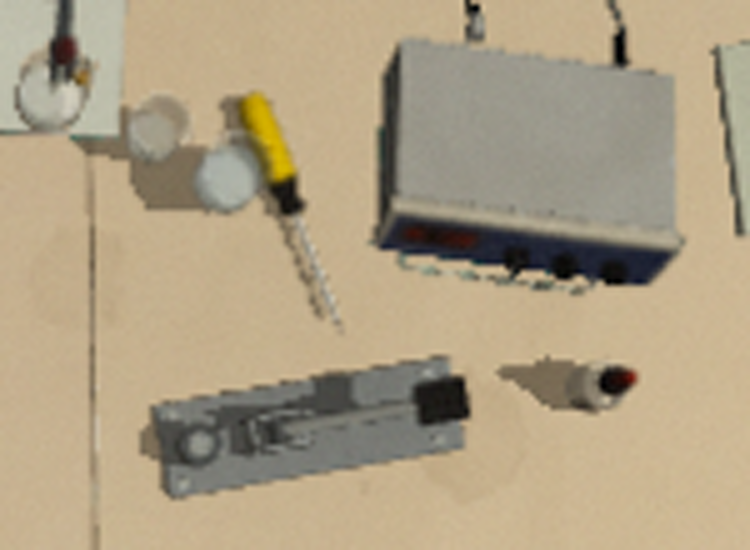

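View pics/sc1.png

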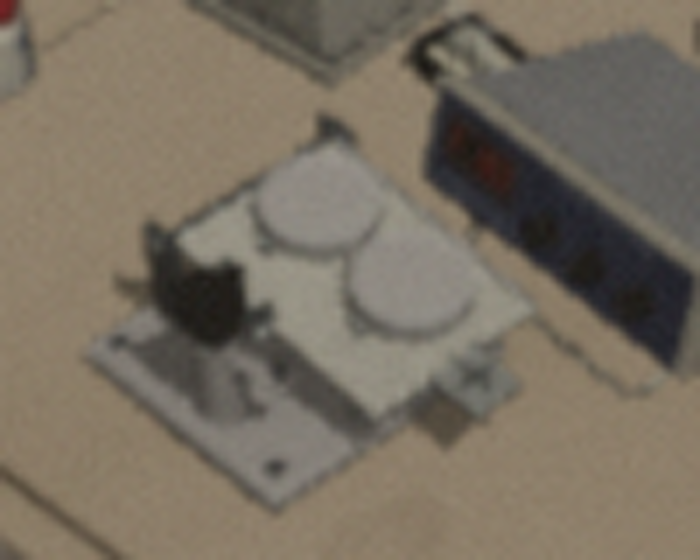

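View pics/sc2.png

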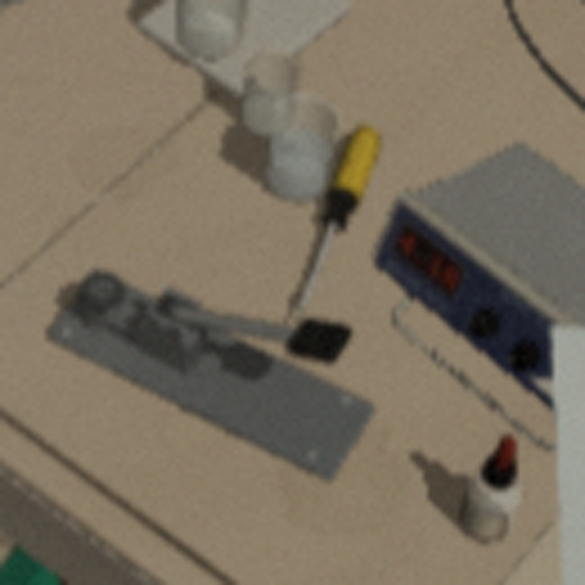

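```bash
cat >> h.py <<'E'
def go(target,ang=None,ax=2):
    "print shift in tool frame (cm) to the world target from measured TCP; ang = wanted heading (rad, mod pi) of tool z axis in world xy"
    s=telemetry.sense(); R=Rn.from_quat(s["ee_rot"]).as_matrix()
    d=R.T@(np.array(target)-s["tcp_pos"])*100
    cur=np.arctan2(R[1,2],R[0,2])
    print("tcp",s["tcp_pos"].round(4),"zhead",round(cur,4),"t",s["time_s"],"shift cm",d.round(2),"rows>=",np.linalg.norm(d)/6.25)
    if ang is not None:
        # turn about tool x (down) by +a rotates world heading by -a
        a=-(ang-cur); a=(a+np.pi/2)%np.pi-np.pi/2
        print("turn about tool x",round(a,3),"joint7",s["joint_pos"][6])
E
python3 - <<'E'
from h import *
import pickle
s=telemetry.sense(); R=Rn.from_quat(s["ee_rot"]).as_matrix(); print(R.round(3))
w=pickle.load(open("wrist0.pkl","rb")); C=-w["R"].T@w["t"]; print(R.T@(C-s["tcp_pos"]), (w["R"]@R).round(3),w["K"])
f=pickle.load(open("top0.pkl","rb"))
def P(cu,cv,x0,y0,z): 
    p=ray(f,(x0+cu/5,y0+cv/5),z); print(p.round(4)); return p
print("knob,stud,cross,saddle,pad")
k=P(472,355,170,150,.11);st=P(531,348,170,150,.075);P(632,252,170,150,.055);P(200,443,340,130,.038);P(442,401,340,130,.1)
go([.42,.17,.235],0)
E
```

```text
[[-0.    -0.952  0.305]
 [-0.001  0.305  0.952]
 [-1.    -0.    -0.001]]
[-1.49350659e-01  6.44630414e-02 -2.97702504e-05] [[-0.     0.001  1.   ]
 [-0.237 -0.971  0.001]
 [ 0.971 -0.237  0.001]] [[288.200945     0.         318.36857288]
 [  0.         288.200945   199.19949262]
 [  0.           0.           1.        ]]
knob,stud,cross,saddle,pad
[0.4459 0.1812 0.11  ]
[0.4523 0.1442 0.075 ]
[0.5222 0.074  0.055 ]
[ 0.4562 -0.2282  0.038 ]
[ 0.4813 -0.3889  0.1   ]
tcp [0.221  0.6902 0.235 ] zhead 1.261 t 0.15 shift cm [  0.05 -34.81 -43.47] rows>= 8.910972426533412
turn about tool x 1.261 joint7 -0.07978664206479713
```

```bash
python3 - <<'E'
from h import *
go([.54,.15,.175])
E
```

```text
tcp [0.221  0.6902 0.235 ] zhead 1.261 t 0.15 shift cm [  6.05 -46.85 -41.71] rows>= 10.083127729970677
```

Call:
{"fn": "play_rows", "kwargs": {"plan": [[[0.5,-3.9,-3.48],0],[[0.5,-3.9,-3.48],0],[[0.5,-3.9,-3.48],0],[[0.5,-3.9,-3.48],0],[[0.5,-3.9,-3.48],0],[[0.5,-3.9,-3.48],0],[[0.5,-3.9,-3.48],0],[[0.5,-3.9,-3.48],0],[[0.5,-3.9,-3.48],0],[[0.5,-3.9,-3.48],0],[[0.5,-3.9,-3.48],0],[[0.5,-3.9,-3.48],0]]}}

```text
time_s: 1.65
tcp_pos: [0.5402, 0.1486, 0.1755]
ee_rot: [-0.417, 0.571, 0.417, 0.571]
force: [1.0, 0.8, 0.1]
opening: 0.0931
```

Call:
{"fn": "play_rows", "kwargs": {"plan": [[[0,0,0],0],[[0,0,0],0],[[0,0,0],0]]}}

```text
time_s: 2.02
tcp_pos: [0.5388, 0.1516, 0.1757]
ee_rot: [-0.417, 0.571, 0.418, 0.571]
force: [0.5, 0.4, 0.3]
opening: 0.0931
```

```bash
python3 - <<'E'
from h import *
import pickle
go([.54,.15,.175])
f=vision.grab_frame("wrist"); save(f,"w1.png"); pickle.dump(f,open("w1.pkl","wb"))
E
```

```text
tcp [0.5388 0.1516 0.1757] zhead 1.2633 t 2.025 shift cm [ 0.07 -0.16 -0.12] rows>= 0.034051529030432494
```

View pics/w1.png

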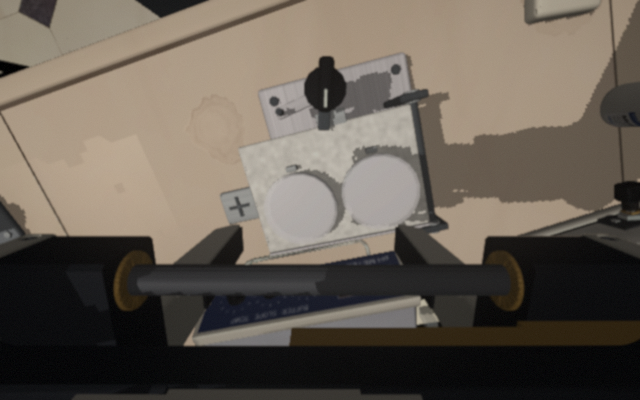

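```bash
python3 - <<'E'
from h import *
import pickle
f=pickle.load(open("w1.pkl","rb")); save(f,"w1a.png",(245,45,435,145),4.2);save(f,"w1b.png",(200,140,320,260),5)
E
```

```text
(no output)
```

View pics/w1a.png

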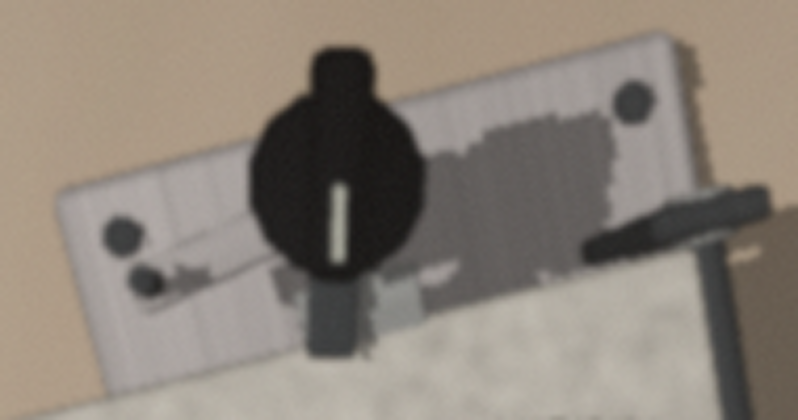

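View pics/w1b.png

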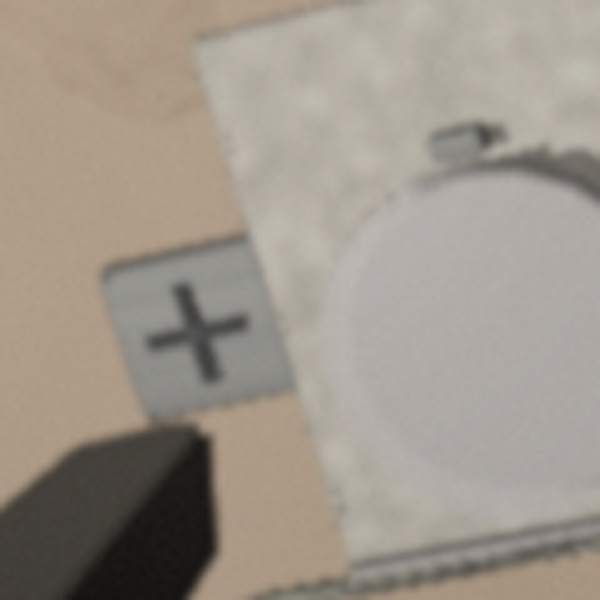

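```bash
python3 - <<'E'
from h import *
import pickle
f=pickle.load(open("w1.pkl","rb"))
def A(c,z): return ray(f,(245+c[0]/4.2,45+c[1]/4.2),z)
def B(c,z): return ray(f,(200+c[0]/5,140+c[1]/5),z)
far=A((343,48),.112);l0=A((339,183),.112);l1=A((338,263),.112)
dc=A((338,185),.084); tt=A((332,357),.073); st=A((146,280),.075)
for n,v in dict(far=far,l0=l0,l1=l1,disc=dc,tip=tt,stud=st).items(): print(n,v.round(4))
c=cloud(f)
for q in [(343,80),(338,225),(290,180),(390,180),(332,330)]:
    print(q,c[int(45+q[1]/4.2),int(245+q[0]/4.2)].round(4))
print("cross",B((196,333),.055).round(4),[B(q,.055).round(4) for q in [(103,270),(153,420),(295,387),(248,238)]])
print("base corners",[A(q,.014).round(4) for q in [(58,190),(668,35)]])
for q in [(182,285),(213,380),(147,343),(247,322)]: print(B(q,.055).round(4))
print("plate",B((195,40),.06).round(4),B((350,560),.06).round(4))
E
```

```text
far [0.4335 0.1911 0.112 ]
l0 [0.453  0.1844 0.112 ]
l1 [0.465  0.1805 0.112 ]
disc [0.45   0.1859 0.084 ]
tip [0.4798 0.1757 0.073 ]
stud [0.4545 0.1449 0.075 ]
(343, 80) [0.438  0.1892 0.1125]
(338, 225) [0.4588 0.182  0.1129]
(290, 180) [0.4461 0.1777 0.0856]
(390, 180) [0.4515 0.1948 0.0858]
(332, 330) [0.4743 0.1774 0.0725]
cross [0.5241 0.076  0.055 ] [array([0.507 , 0.0635, 0.055 ]), array([0.5382, 0.0614, 0.055 ]), array([0.5402, 0.0905, 0.055 ]), array([0.5096, 0.0923, 0.055 ])]
base corners [array([0.4227, 0.1251, 0.014 ]), array([0.4337, 0.2743, 0.014 ])]
[0.5144 0.0769 0.055 ]
[0.534  0.0757 0.055 ]
[0.5231 0.0661 0.055 ]
[0.5251 0.0862 0.055 ]
plate [0.4718 0.0976 0.06  ] [0.576  0.0899 0.06  ]
```

```bash
python3 - <<'E'
from h import *
go([.4506,.1856,.106],1.246)
E
```

```text
tcp [0.5389 0.1516 0.1758] zhead 1.2634 t 2.075 shift cm [6.98 9.44 0.57] rows>= 1.8803397017885515
turn about tool x 0.017 joint7 0.8709304510249677
```

Call:
{"fn": "play_rows", "kwargs": {"hand": 5, "plan": [[[0,3.15,0.19],0.017],[[0,3.15,0.19],0],[[0,3.14,0.19],0],[[0.6,0,0],0],[[2.2,0,0],0],[[2.2,0,0],0],[[2.0,0,0],0],[[0,0,0],0],[[0,0,0],0]]}}

```text
time_s: 3.2
tcp_pos: [0.4521, 0.1855, 0.106]
ee_rot: [-0.412, 0.574, 0.412, 0.575]
force: [1.0, -0.8, 0.7]
opening: 0.0499
```

```bash
python3 - <<'E'
from h import *
go([.4506,.1856,.106],1.246)
E
```

```text
tcp [0.4521 0.1855 0.106 ] zhead 1.2443 t 3.2 shift cm [-0.    0.15 -0.04] rows>= 0.024167604081356354
turn about tool x -0.002 joint7 0.718779279245126
```

Call:
{"fn": "play_rows", "kwargs": {"hand": 0, "squeeze": 15, "plan": [[[0,0.15,0],0],[[0,0,0],0],[[0,0,0],0],[[0,0,0],0],[[0,0,0],0],[[0,0,0],0]]}}

```text
time_s: 3.95
tcp_pos: [0.4501, 0.1852, 0.1057]
ee_rot: [-0.412, 0.575, 0.412, 0.575]
force: [-1.2, -2.9, 5.4]
opening: 0.0107
```

Call:
{"fn": "play_rows", "kwargs": {"plan": [[[0,0,0],0.115],[[0,0,0],0.115],[[0,0,0],0.115],[[0,0,0],0.115],[[0,0,0],0.115],[[0,0,0],0.115],[[0,0,0],0.115],[[0,0,0],0.115],[[0,0,0],0.115],[[0,0,0],0.112],[[0,0,0],0],[[0,0,0],0]]}}

```text
time_s: 5.45
tcp_pos: [0.4489, 0.1842, 0.1057]
ee_rot: [-0.034, 0.707, 0.033, 0.705]
force: [-4.7, -6.4, 11.1]
opening: 0.011
```

```bash
python3 - <<'E'
from h import *
import pickle
go([.4506,.1856,.106],1.246-1.147)
f=vision.grab_frame("wrist"); save(f,"w2.png"); pickle.dump(f,open("w2.pkl","wb"))
E
```

```text
tcp [0.4489 0.1842 0.1057] zhead 0.096 t 5.45 shift cm [-0.03  0.12  0.19] rows>= 0.03584865647002162
turn about tool x -0.003 joint7 0.015145744387543117
```

View pics/w2.png

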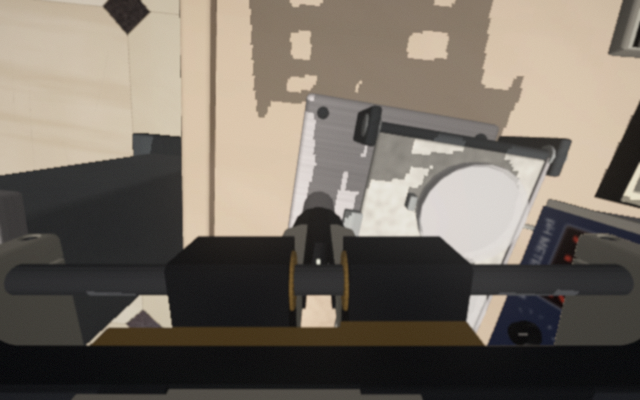

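Call:
{"fn": "play_rows", "kwargs": {"hand": 5, "plan": [[[0,0,0],0],[[0,0,0],0],[[0,0,0],0],[[-1.5,0,0],0],[[-3.0,0,0],0],[[-3.0,-2,0],0],[[-1.5,-4,0],0],[[0,-3,0],0],[[0,-1,0],0],[[0,0,0],0],[[0,0,0],0]]}}

```text
time_s: 6.88
tcp_pos: [0.4599, 0.0873, 0.1956]
ee_rot: [-0.035, 0.706, 0.035, 0.706]
force: [0.8, 0.8, -0.5]
opening: 0.0499
```

```bash
python3 - <<'E'
from h import *
import pickle
f=vision.grab_frame("wrist"); save(f,"w3.png"); pickle.dump(f,open("w3.pkl","wb"))
save(f,"w3a.png",(230,60,430,230),4)
E
```

```text
(no output)
```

View pics/w3.png

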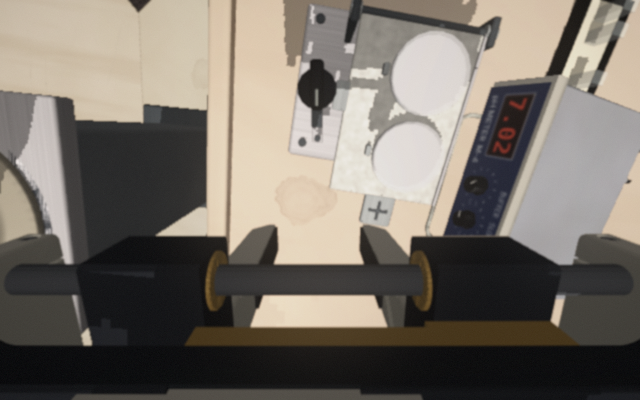

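View pics/w3a.png

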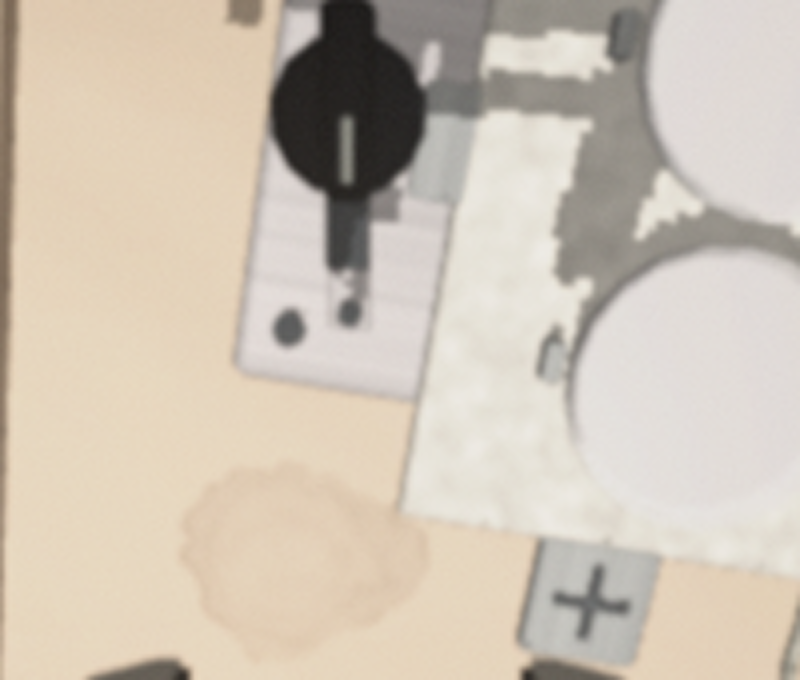

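```bash
python3 - <<'E'
from h import *
import pickle
f=pickle.load(open("w3.pkl","rb"))
A=lambda c,z: ray(f,(230+c[0]/4,60+c[1]/4),z)
d=A((348,115),.085);t=A((347,268),.073);s=A((349,312),.075);m0=A((346,118),.112);m1=A((347,183),.112)
hd=lambda a,b: np.arctan2(*(b-a)[:2][::-1])
print(d,t,s,hd(d,t),hd(m0,m1),hd(d,s)); 
print("cross",A((592,603),.055)); a=A((600,567),.055);b=A((585,640),.055); print("stand -x heading",hd(a,b))
# jack ROI from top
g=pickle.load(open("top0.pkl","rb"))
print([ray(g,(340+u/5,130+v/5),.008).round(4) for u,v in [(150,405),(448,356),(466,447),(178,497)]])
go([.46,-.2,.25])
E
```

```text
[0.44978072 0.18505443 0.085     ] [0.4525926  0.15371971 0.073     ] [0.45401916 0.14400998 0.075     ] -1.481299040831826 -1.4565453624698033 -1.4678963509916174
cross [0.52456808 0.07562937 0.055     ]
stand -x heading -1.619078700903182
[array([ 0.4861, -0.196 ,  0.008 ]), array([ 0.5216, -0.419 ,  0.008 ]), array([ 0.4537, -0.4304,  0.008 ]), array([ 0.418 , -0.2156,  0.008 ])]
tcp [0.4598 0.0873 0.1955] zhead 0.0985 t 6.925 shift cm [ -5.45 -28.6   -2.81] rows>= 4.679421720243434
```

```bash
python3 - <<'E'
from h import *
go([.47,-.375,.28],1.731-np.pi/2)
E
```

```text
tcp [0.4598 0.0873 0.1955] zhead 0.0985 t 6.925 shift cm [ -8.46 -46.11  -3.54] rows>= 7.521745608770015
turn about tool x -0.062 joint7 0.1069512332236677
```

Call:
{"fn": "play_rows", "kwargs": {"hand": 6, "plan": [[[-1.0,-4.6,-0.35],0],[[-1.0,-4.6,-0.35],0],[[-1.0,-4.6,-0.35],0],[[-1.0,-4.6,-0.35],0],[[-1.0,-4.6,-0.35],0],[[-1.0,-4.6,-0.35],0],[[-1.0,-4.6,-0.35],0],[[-1.0,-4.6,-0.35],0],[[-0.5,-4.6,-0.35],0],[[0,-4.6,-0.35],-0.062],[[0,0,0],0],[[0,0,0],0]]}}

```text
time_s: 8.43
tcp_pos: [0.47, -0.3738, 0.28]
ee_rot: [-0.056, 0.705, 0.057, 0.705]
force: [1.1, 0.3, 1.2]
opening: 0.0601
```

Call:
{"fn": "play_rows", "kwargs": {"plan": [[[0,0,0],0]]}}

```text
time_s: 8.55
tcp_pos: [0.4702, -0.3732, 0.2804]
ee_rot: [-0.056, 0.705, 0.057, 0.705]
force: [0.1, 0.1, -0.5]
opening: 0.0597
```

```bash
python3 - <<'E'
from h import *
import pickle
f=vision.grab_frame("wrist"); save(f,"w4.png"); pickle.dump(f,open("w4.pkl","wb"))
save(f,"w4a.png",(230,0,430,240),3)
go([.47,-.375,.28],1.731-np.pi/2)
E
```

```text
tcp [ 0.4702 -0.3734  0.2805] zhead 0.161 t 8.6 shift cm [ 0.05 -0.16 -0.05] rows>= 0.027835744237868134
turn about tool x 0.001 joint7 0.9994546747955002
```

View pics/w4.png

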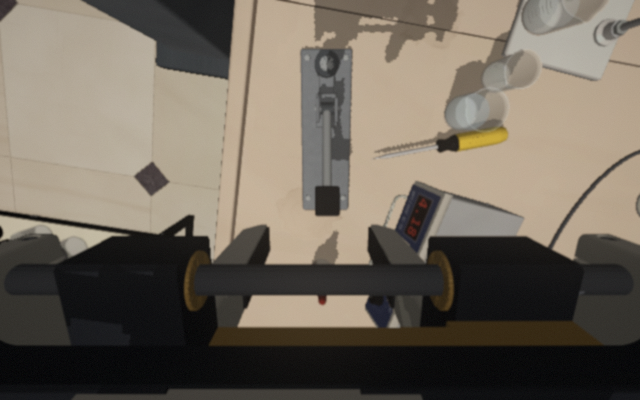

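View pics/w4a.png

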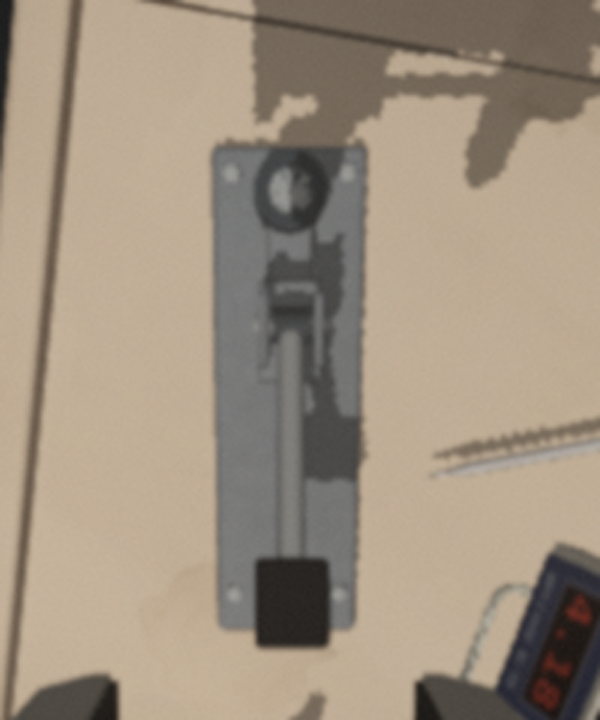

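```bash
python3 - <<'E'
from h import *
import pickle
f=pickle.load(open("w4.pkl","rb"))
A=lambda c,z: ray(f,(230+c[0]/3,c[1]/3),z)
c=[A(q,.008) for q in [(213,146),(365,146),(220,629),(355,629)]]
print([x.round(4) for x in c])
front=(c[0]+c[1])/2; back=(c[2]+c[3])/2; v=(front-back)[:2]; L=np.linalg.norm(v);h=np.arctan2(v[1],v[0]); print(L,h, np.linalg.norm((c[0]-c[1])))
u=v/L; o=((front+back)/2)[:2]+u*.0125; print("origin",o,"block",o+.018*u,"sad",o+.075*u)
s=A((292,190),.038);p=A((293,602),.101); print("saddle",s,"pad",p, np.arctan2(*(s-p)[:2][::-1]))
print("scale r",np.linalg.norm(A((292,190),.038)-A((255,190),.038)))
C=cloud(f)
for q in [(292,205),(293,602),(265,330),(320,320),(240,400),(293,290)]: print(q,C[int(q[1]/3),230+int(q[0]/3)].round(4))
E
```

```text
[array([ 0.4208, -0.2092,  0.008 ]), array([ 0.4878, -0.1983,  0.008 ]), array([ 0.4573, -0.4299,  0.008 ]), array([ 0.5248, -0.4189,  0.008 ])]
0.22364567824784626 1.735906929827418 0.06781074466101754
origin [ 0.47061526 -0.30174128] block [ 0.46765675 -0.28398608] sad [ 0.45828815 -0.22776127]
saddle [ 0.45879434 -0.22770181  0.038     ] pad [ 0.48459172 -0.38784073  0.101     ] 1.7305178595617072
scale r 0.01549940331200369
(292, 205) [ 0.4593 -0.2334  0.0393]
(293, 602) [ 0.4836 -0.3868  0.1024]
(265, 330) [ 0.4565 -0.2862  0.0575]
(320, 320) [ 0.4776 -0.278   0.058 ]
(240, 400) [ 0.4498 -0.316   0.0084]
(293, 290) [ 0.4649 -0.2665  0.0412]
```

```bash
python3 - <<'E'
from h import *
import pickle
for n in("top0","scene0","w3"):
    f=pickle.load(open(n+".pkl","rb")); C=cloud(f).reshape(-1,3)
    m=(C[:,0]>.56)&(C[:,0]<.66)&(C[:,1]>-.1)&(C[:,1]<.16)&(C[:,2]>.02)&(C[:,2]<.2); P=C[m]
    print(n,m.sum())
    for y0 in np.arange(-.1,.16,.02):
        q=P[(P[:,1]>y0)&(P[:,1]<y0+.02)]
        q5=q[q[:,2]>.05]
        if len(q): print(round(y0,2),len(q),"zmax",q[:,2].max().round(3),"xmin",q[:,0].min().round(3), "xmin z>.05",q5[:,0].min().round(3) if len(q5) else None)
E
```

```text
top0 877
0.0 76 zmax 0.104 xmin 0.601 xmin z>.05 0.603
0.02 111 zmax 0.103 xmin 0.597 xmin z>.05 0.597
0.04 104 zmax 0.105 xmin 0.595 xmin z>.05 0.595
0.06 96 zmax 0.106 xmin 0.599 xmin z>.05 0.599
0.08 116 zmax 0.105 xmin 0.56 xmin z>.05 0.56
0.1 133 zmax 0.106 xmin 0.56 xmin z>.05 0.56
0.12 119 zmax 0.103 xmin 0.561 xmin z>.05 0.561
0.14 122 zmax 0.105 xmin 0.561 xmin z>.05 0.561
scene0 909
-0.02 1 zmax 0.061 xmin 0.66 xmin z>.05 0.66
0.0 199 zmax 0.106 xmin 0.596 xmin z>.05 0.596
0.02 104 zmax 0.104 xmin 0.597 xmin z>.05 0.597
0.04 96 zmax 0.104 xmin 0.591 xmin z>.05 0.591
0.06 101 zmax 0.105 xmin 0.598 xmin z>.05 0.598
0.08 98 zmax 0.105 xmin 0.562 xmin z>.05 0.562
0.1 125 zmax 0.107 xmin 0.561 xmin z>.05 0.561
0.12 94 zmax 0.101 xmin 0.56 xmin z>.05 0.56
0.14 91 zmax 0.103 xmin 0.563 xmin z>.05 0.563
w3 9332
0.04 71 zmax 0.062 xmin 0.604 xmin z>.05 0.607
0.06 906 zmax 0.102 xmin 0.599 xmin z>.05 0.599
0.08 1955 zmax 0.103 xmin 0.56 xmin z>.05 0.56
0.1 1997 zmax 0.103 xmin 0.56 xmin z>.05 0.56
0.12 2163 zmax 0.103 xmin 0.56 xmin z>.05 0.56
0.14 2240 zmax 0.103 xmin 0.56 xmin z>.05 0.56
```

```bash
python3 - <<'E'
from h import *
go([.4677,-.284,.044],1.733-np.pi/2)
E
```

```text
tcp [ 0.4702 -0.3734  0.2805] zhead 0.161 t 8.6 shift cm [23.66  8.84  1.18] rows>= 4.04557529028493
turn about tool x -0.001 joint7 0.9994546747955002
```

Call:
{"fn": "play_rows", "kwargs": {"plan": [[[1,3,0.4],0],[[2,3,0.4],0],[[2,2.84,0.38],0],[[3,0,0],0],[[4,0,0],0],[[4,0,0],0],[[3.6,0,0],0],[[2,0,0],0],[[1.0,0,0],0],[[0,0,0],0],[[0,0,0],0]]}}

```text
time_s: 9.98
tcp_pos: [0.4678, -0.2859, 0.0555]
ee_rot: [-0.056, 0.704, 0.056, 0.705]
force: [-0.0, -0.0, -0.2]
opening: 0.0601
```

```bash
python3 - <<'E'
from h import *
go([.4677,-.284,.044],1.733-np.pi/2)
E
```

```text
tcp [ 0.4678 -0.2859  0.0555] zhead 0.1592 t 9.975 shift cm [1.15 0.19 0.02] rows>= 0.18633498748214378
turn about tool x -0.003 joint7 1.0524596269385402
```

Call:
{"fn": "play_rows", "kwargs": {"plan": [[[1.1,0.15,0],0],[[0,0,0],0]]}}

```text
time_s: 10.22
tcp_pos: [0.4669, -0.2839, 0.0432]
ee_rot: [-0.056, 0.705, 0.056, 0.705]
force: [-0.9, 0.8, -0.6]
opening: 0.0598
```

Call:
{"fn": "play_rows", "kwargs": {"hand": 0, "squeeze": 40, "plan": [[[0,0,0],0],[[0,0,0],0],[[0,0,0],0],[[0,0,0],0],[[0,0,0],0],[[0,0,0],0]]}}

```text
time_s: 10.98
tcp_pos: [0.4667, -0.2844, 0.0437]
ee_rot: [-0.056, 0.705, 0.056, 0.705]
force: [-2.5, -0.4, 3.3]
opening: 0.028
```

Call:
{"fn": "play_rows", "kwargs": {"plan": [[[-0.4,0,0],0],[[0,0,0],0],[[0,0,0],0]]}}

```text
time_s: 11.35
tcp_pos: [0.4672, -0.2841, 0.0474]
ee_rot: [-0.056, 0.705, 0.056, 0.705]
force: [-0.8, 0.0, -7.3]
opening: 0.028
```

```bash
python3 - <<'E'
from h import *
import pickle
f=vision.grab_frame("wrist"); save(f,"w5.png"); pickle.dump(f,open("w5.pkl","wb"))
go([.4677,-.284,.044],1.733-np.pi/2)
E
```

```text
tcp [ 0.4672 -0.2841  0.0474] zhead 0.1594 t 11.4 shift cm [0.34 0.01 0.06] rows>= 0.05581360157370674
turn about tool x -0.003 joint7 1.0562930018842154
```

View pics/w5.png

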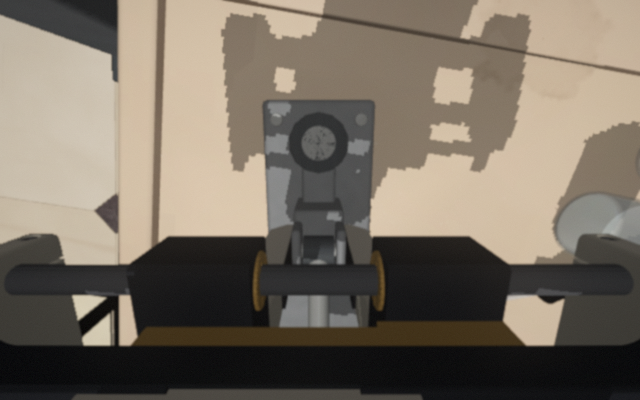

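```bash
python3 - <<'E'
from h import *
import pickle
f=pickle.load(open("w5.pkl","rb")); s=telemetry.sense(); R=Rn.from_quat(s["ee_rot"]).as_matrix()
P=ray(f,(318.5,142.5),.0417); q=R.T@(P-s["tcp_pos"]); print(P,"tool",q)
a,b=ray(f,(263,101),.0117),ray(f,(375,101),.0117); v=R.T@(b-a); print(v, "front edge rel z",np.arctan2(v[1],v[2]))
e1=R.T@(ray(f,(268,225),.0117)-ray(f,(263,101),.0117)); print(e1)
# target
h=1.30-np.pi/2
zt=np.array([np.cos(h),np.sin(h)]); yt=np.array([-np.sin(h),np.cos(h)])
pad=np.array([.5244,.0769])
t=pad-q[1]*yt-q[2]*zt; print("target tcp",t, "pre (8cm back)",t-.09*yt)
go([*(t-.09*yt),.07],h)
print("y offset model .057")
E
```

```text
[ 0.45873905 -0.22680811  0.0417    ] tool [0.00575327 0.05794413 0.00079177]
[-8.98264550e-06  8.35205679e-05  6.84370387e-02] front edge rel z 0.0012203994803429443
[-1.53700411e-05 -7.96875977e-02 -1.28838115e-04]
target tcp [0.50813709 0.02127925] pre (8cm back) [ 0.4840622  -0.06544098]
tcp [ 0.4672 -0.2841  0.0474] zhead 0.1594 t 11.4 shift cm [-2.25 21.33  5.14] rows>= 3.5282111200473083
turn about tool x 0.43 joint7 1.0562930018842154
y offset model .057
```

Call:
{"fn": "play_rows", "kwargs": {"plan": [[[-1.1,1.5,0.4],0],[[-1.1,3,0.75],0],[[0,3.5,0.85],0],[[0,3.5,0.85],0],[[0,3.5,0.85],0],[[0,3.5,0.8],0],[[0,2.3,0.5],0],[[0,0.5,0.14],0.11],[[0,0,0],0.11],[[0,0,0],0.11],[[0,0,0],0.1],[[0,0,0],0]]}}

```text
time_s: 12.9
tcp_pos: [0.4842, -0.0657, 0.0696]
ee_rot: [0.095, 0.701, -0.095, 0.701]
force: [-0.0, 0.1, -6.8]
opening: 0.0276
```

Call:
{"fn": "play_rows", "kwargs": {"plan": [[[0,0,0],0],[[0,0,0],0]]}}

```text
time_s: 13.15
tcp_pos: [0.4841, -0.0659, 0.0697]
ee_rot: [0.095, 0.701, -0.095, 0.701]
force: [-0.5, 0.0, -6.5]
opening: 0.0276
```

```bash
python3 - <<'E'
from h import *
import pickle
f=vision.grab_frame("wrist"); save(f,"w6.png"); pickle.dump(f,open("w6.pkl","wb"))
go([.5081,.0213,.0474],1.3-np.pi/2)
print(telemetry.sense()["force"])
E
```

```text
tcp [ 0.4841 -0.0659  0.0697] zhead -0.2701 t 13.2 shift cm [ 2.23  9.05 -0.02] rows>= 1.4907828100701752
turn about tool x 0.001 joint7 0.5039870275612642
[-0.11760342  0.50038622 -6.94195915]
```

View pics/w6.png

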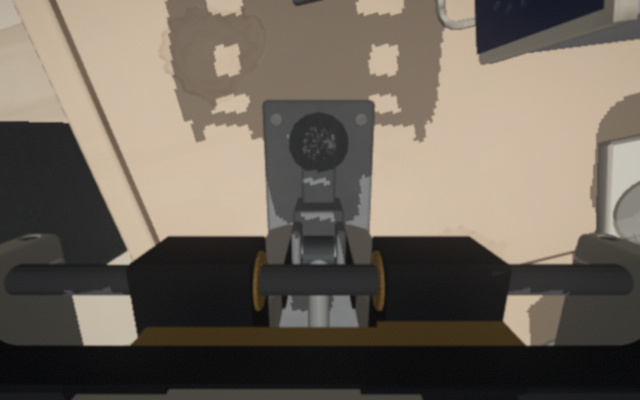

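Call:
{"fn": "play_rows", "kwargs": {"plan": [[[0.8,0,0],0],[[1.0,0,0],0],[[0.6,0,0],0],[[0,0,0],0],[[0,1.5,0],0],[[0,1.5,0],0],[[0,1.5,0],0],[[0,0,0],0],[[0,0,0],0]]}}

```text
time_s: 14.32
tcp_pos: [0.4961, -0.0224, 0.0457]
ee_rot: [0.095, 0.701, -0.095, 0.701]
force: [-0.1, 0.0, -7.0]
opening: 0.0279
```

```bash
python3 - <<'E'
from h import *
import pickle
f=vision.grab_frame("wrist"); save(f,"w7.png"); pickle.dump(f,open("w7.pkl","wb"))
go([.5081,.0213,.045],1.3-np.pi/2)
print(telemetry.sense()["force"])
E
```

```text
tcp [ 0.496  -0.0228  0.0457] zhead -0.2711 t 14.375 shift cm [ 0.07  4.57 -0.02] rows>= 0.732076953038655
turn about tool x -0.0 joint7 0.464588856459118
[-0.06933281 -0.06217178 -6.46025859]
```

View pics/w7.png

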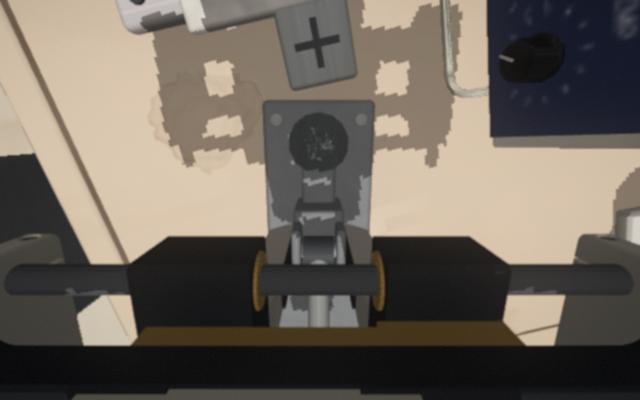

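```bash
python3 - <<'E'
from h import *
import pickle
f=pickle.load(open("w7.pkl","rb")); s=telemetry.sense(); R=Rn.from_quat(s["ee_rot"]).as_matrix()
S=ray(f,(318.5,142.5),.040); X=ray(f,(317.5,42.5),.055); pad=X+[-.0001,.0011,0]
print(S,X,"shift tool cm",R.T@(pad-S)*100)
C=cloud(f); print(C[45,330],C[142,310])
E
```

```text
[0.51241766 0.0334393  0.04      ] [0.52370626 0.07610693 0.055     ] shift tool cm [-1.50204978  4.51585347 -0.09389556]
[0.52879875 0.07370931 0.05480426] [0.50817567 0.03490232 0.04051893]
```

Call:
{"fn": "play_rows", "kwargs": {"plan": [[[0,1.0,0],0],[[0,1.4,0],0],[[0,1.3,-0.05],0],[[0,0.85,0],0],[[0,0,0],0],[[0.1,0,0],0],[[0.1,0,0],0],[[0,0,0],0]]}}

```text
time_s: 15.38
tcp_pos: [0.5077, 0.0209, 0.0437]
ee_rot: [0.096, 0.701, -0.096, 0.701]
force: [-0.2, -0.2, -4.2]
opening: 0.0277
```

```bash
python3 - <<'E'
from h import *
import pickle
go([.5081,.0213,.0437],1.3-np.pi/2)
print(telemetry.sense()["force"])
f=vision.grab_frame("wrist"); save(f,"w8.png"); pickle.dump(f,open("w8.pkl","wb"))
E
```

```text
tcp [0.5077 0.0209 0.0437] zhead -0.2719 t 15.375 shift cm [0.   0.05 0.02] rows>= 0.008909998232688477
turn about tool x -0.001 joint7 0.39092022443284613
[-0.16345982 -0.18287906 -4.24544695]
```

View pics/w8.png

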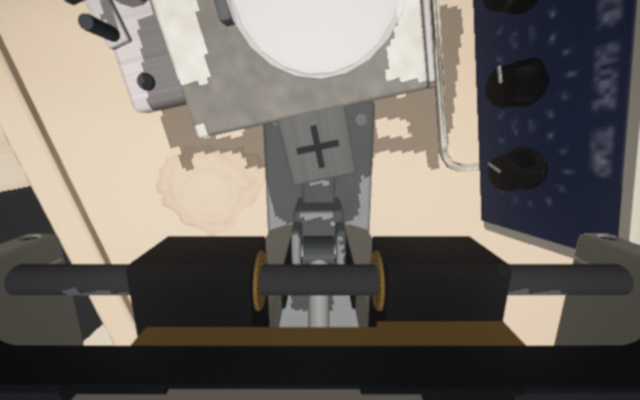

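```bash
python3 - <<'E'
from h import *
import pickle
f=pickle.load(open("w8.pkl","rb")); s=telemetry.sense(); R=Rn.from_quat(s["ee_rot"]).as_matrix()
S=ray(f,(318.5,142.5),.038); X=ray(f,(317.5,147),.055); pad=X+[-.0001,.0011,0]
print(S,X,"remaining tool cm",R.T@(pad-S)*100)
E
```

```text
[0.52413831 0.07677728 0.038     ] [0.52330545 0.07561554 0.055     ] remaining tool cm [-1.70000314 -0.03128955 -0.08803764]
```

Call:
{"fn": "play_rows", "kwargs": {"plan": [[[0.06,0.03,0],0],[[0,0,0],0]]}}

```text
time_s: 15.68
tcp_pos: [0.5078, 0.0209, 0.0437]
ee_rot: [0.096, 0.7, -0.096, 0.701]
force: [-2.5, -2.2, 7.5]
opening: 0.0277
```

Call:
{"fn": "play_rows", "kwargs": {"hand": 5, "plan": [[[0,0,0],0],[[0,0,0],0],[[0,0,0],0],[[0,0,0],0],[[-1,0,0],0],[[-3,0,0],0],[[-4,0,0],0],[[-4,0,0],0],[[-1,0,0],0],[[0,0,0],0],[[0,0,0],0]]}}

```text
time_s: 17.05
tcp_pos: [0.5074, 0.0219, 0.1722]
ee_rot: [0.095, 0.701, -0.096, 0.7]
force: [0.3, -0.7, 0.0]
opening: 0.0502
```

```bash
python3 - <<'E'
from h import *
import pickle
go([.5081,.0213,.0437],1.3-np.pi/2)
f=vision.grab_frame("wrist"); save(f,"w9.png"); pickle.dump(f,open("w9.pkl","wb"))
E
```

```text
tcp [0.5074 0.0219 0.1722] zhead -0.2707 t 17.05 shift cm [12.85 -0.03  0.11] rows>= 2.0556443836882115
turn about tool x 0.0 joint7 0.19655418786175347
```

View pics/w9.png

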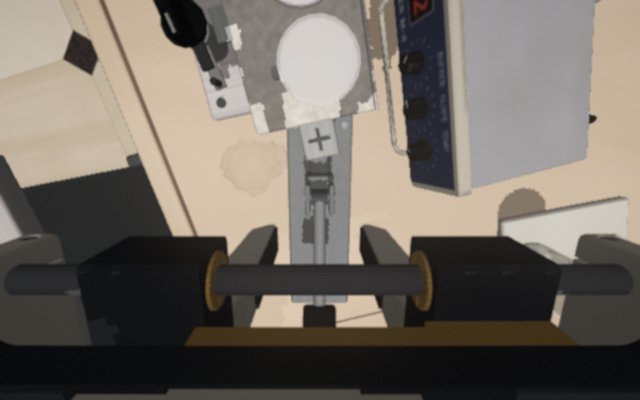

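```bash
python3 - <<'E'
from h import *
u=np.array([np.cos(1.2997),np.sin(1.2997)]); o=np.array([.5240,.0767])-.075*u
for th in (0,.1,.2,.3,.42):
    a=.4-th; x=.02-.118*np.cos(a)+.005*np.sin(a); z=.05+.118*np.sin(a)+.005*np.cos(a); print(th,x,z)
go([*(o-.0868*u),.135])
E
```

```text
0 -0.08673810558079718 0.10055666936243518
0.1 -0.0912521046835148 0.0896480668316661
0.2 -0.09465450953129119 0.07834331392302342
0.3 -0.09691132441957288 0.06675536399071585
0.42 -0.09807639412012283 0.052639157363519595
tcp [0.5074 0.0218 0.1721] zhead -0.2709 t 17.1 shift cm [  3.71 -10.44   0.14] rows>= 1.7728839919377761
```

Call:
{"fn": "play_rows", "kwargs": {"hand": 0, "squeeze": 15, "plan": [[[0,-2,0.03],0],[[0,-3,0.03],0],[[0,-3,0.04],0],[[1.2,-2.44,0.04],0],[[1.5,0,0],0],[[1,0,0],0],[[0,0,0],0],[[0,0,0],0],[[0,0,0],0]]}}

```text
time_s: 18.23
tcp_pos: [0.4816, -0.0789, 0.1363]
ee_rot: [0.095, 0.7, -0.095, 0.701]
force: [-0.4, -0.9, -0.2]
opening: 0.0003
```

```bash
python3 - <<'E'
from h import *
import pickle
go([.4806,-.0791,.1176])
f=vision.grab_frame("wrist"); save(f,"w10.png")
pickle.dump(f,open("w10.pkl","wb"))
g=vision.grab_frame("scene"); save(g,"s10.png",(230,150,380,270),5)
E
```

```text
tcp [ 0.4816 -0.0789  0.1363] zhead -0.2701 t 18.225 shift cm [ 1.87 -0.05 -0.1 ] rows>= 0.2999097588622422
```

View pics/w10.png

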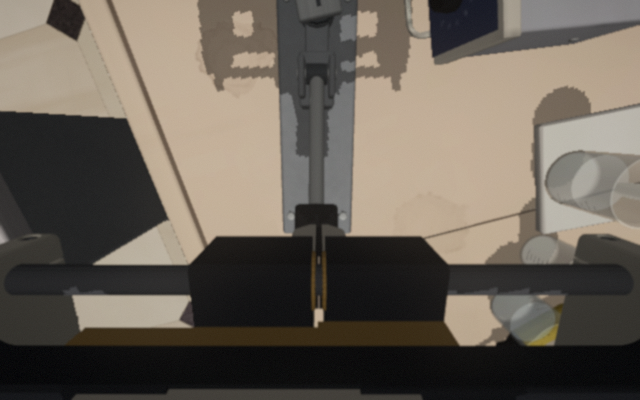

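View pics/s10.png

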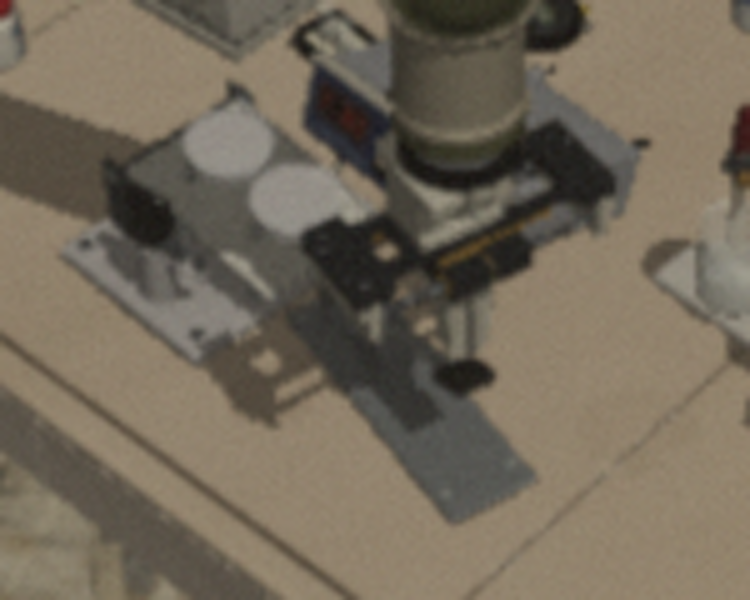

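Call:
{"fn": "play_rows", "kwargs": {"plan": [[[0.8,0,0],0],[[0.8,0,-0.06],0],[[0.6,-0.22,0],0],[[0.6,-0.23,0],0],[[0.56,-0.17,0],0],[[0.56,-0.17,0],0],[[0.58,-0.12,0],0],[[0.58,-0.11,0],0],[[0.6,-0.07,0],0],[[0.4,-0.05,0],0],[[0,0,0],0]]}}

```text
time_s: 19.7
tcp_pos: [0.4778, -0.0897, 0.0749]
ee_rot: [0.096, 0.701, -0.095, 0.701]
force: [0.8, 4.9, 5.3]
opening: 0.0005
```

Call:
{"fn": "play_rows", "kwargs": {"plan": [[[0.3,0,0],0],[[0,0,0],0]]}}

```text
time_s: 19.95
tcp_pos: [0.4778, -0.0898, 0.0721]
ee_rot: [0.096, 0.701, -0.095, 0.701]
force: [1.2, 3.2, 6.6]
opening: 0.0003
```

Call:
{"fn": "play_rows", "kwargs": {"plan": [[[0.2,0,0],0],[[0,0,0],0]]}}

```text
time_s: 20.2
tcp_pos: [0.4778, -0.0899, 0.0702]
ee_rot: [0.096, 0.701, -0.095, 0.701]
force: [0.3, 3.6, 6.0]
opening: 0.0005
```

Call:
{"fn": "play_rows", "kwargs": {"plan": [[[0.12,0,0],0],[[0,0,0],0]]}}

```text
time_s: 20.45
tcp_pos: [0.4778, -0.0899, 0.0695]
ee_rot: [0.096, 0.7, -0.095, 0.701]
force: [-0.6, 3.8, 15.5]
opening: 0.0001
```

```bash
python3 - <<'E'
from h import *
import pickle
f=vision.grab_frame("wrist"); save(f,"w11.png"); pickle.dump(f,open("w11.pkl","wb"))
g=vision.grab_frame("scene"); save(g,"s11.png",(230,150,380,270),5); pickle.dump(g,open("s11.pkl","wb"))
s=telemetry.sense(); print(s["tcp_pos"],s["force"])
E
```

```text
[ 0.47782002 -0.08990722  0.06950477] [-0.70193393  3.32503019 14.96243976]
```

View pics/w11.png

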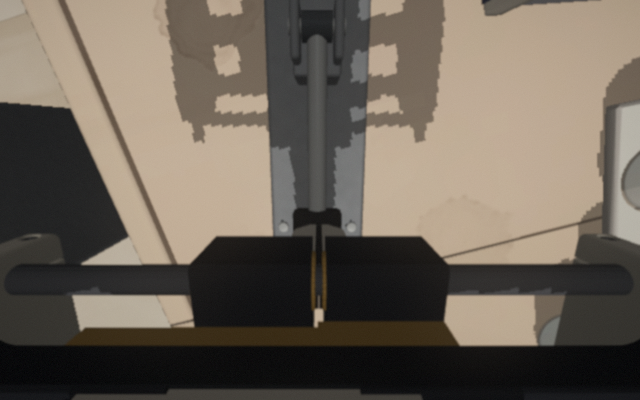

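View pics/s11.png

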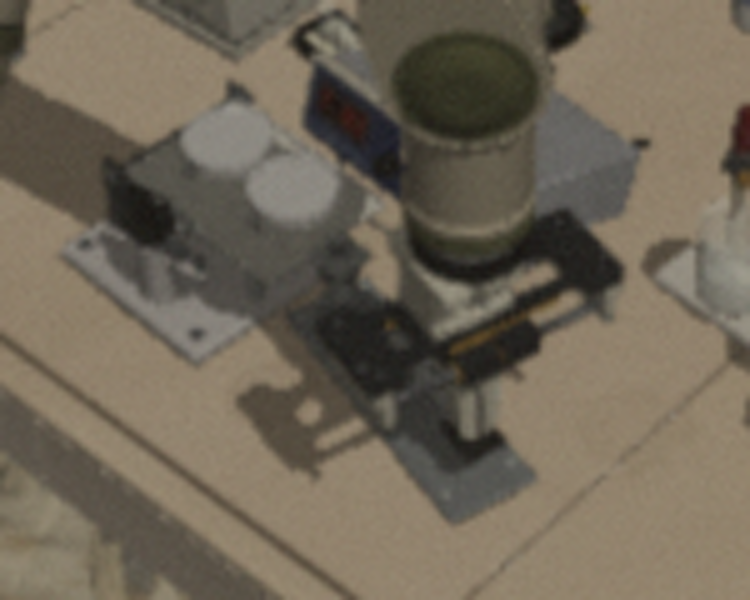

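Call:
{"fn": "play_rows", "kwargs": {"plan": [[[-0.6,0,0],0],[[-0.6,0.07,0],0],[[-0.6,0.11,0],0],[[-0.6,0.14,0],0],[[-0.6,0.17,0],0],[[-0.6,0.2,0],0],[[-0.6,0.22,0],0],[[-0.6,0.23,0],0],[[-0.9,0,0],0],[[-1.0,0,0],0],[[0,0,0],0],[[0,0,0],0]]}}

```text
time_s: 22.05
tcp_pos: [0.4807, -0.079, 0.136]
ee_rot: [0.095, 0.701, -0.095, 0.701]
force: [0.5, -0.1, 0.3]
opening: 0.0004
```

```bash
python3 - <<'E'
from h import *
import pickle
g0=pickle.load(open("s11.pkl","rb"))
C=cloud(g0); p=proj(g0,[.523,.076,.072])[0]; print(p); u,v=p.round().astype(int); print(C[v-3:v+4:3,u-3:u+4:3].round(3).tolist())
f=vision.grab_frame("wrist"); save(f,"w12.png"); pickle.dump(f,open("w12.pkl","wb"))
g=vision.grab_frame("scene"); save(g,"s12.png",(230,150,380,270),5)
s=telemetry.sense(); print(s["tcp_pos"],s["force"],s["time_s"])
E
```

```text
[297.59535487 200.25248438]
[[[0.525, 0.09, 0.077], [0.533, 0.083, 0.076], [0.592, 0.13, 0.001]], [[0.514, 0.08, 0.077], [0.523, 0.074, 0.074], [0.53, 0.066, 0.074]], [[0.508, 0.074, 0.072], [0.517, 0.069, 0.068], [0.52, 0.057, 0.074]]]
[ 0.48061444 -0.07903544  0.13582987] [-0.1035136  -0.11004969  1.19190395] 22.15
```

View pics/w12.png

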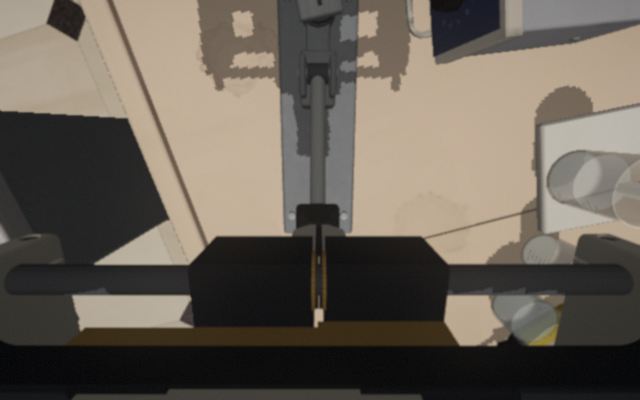

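View pics/s12.png

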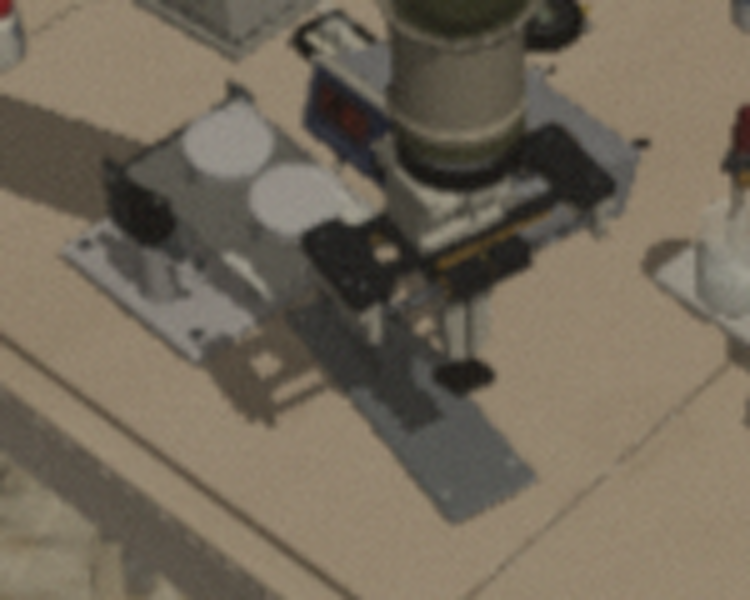

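Call:
{"fn": "play_rows", "kwargs": {"plan": [[[0.8,0,0],0],[[0.8,0,0],0],[[0.6,-0.22,0],0],[[0.6,-0.23,0],0],[[0.56,-0.17,0],0],[[0.56,-0.17,0],0],[[0.58,-0.12,0],0],[[0.58,-0.11,0],0],[[0.6,-0.07,0],0],[[0.6,-0.05,0],0],[[0.2,0,0],0],[[0.17,0,0],0]]}}

```text
time_s: 23.65
tcp_pos: [0.4777, -0.0899, 0.0694]
ee_rot: [0.096, 0.701, -0.095, 0.701]
force: [-1.4, 3.0, 16.7]
opening: 0.0002
```

Call:
{"fn": "play_rows", "kwargs": {"plan": [[[0.05,0,0],0],[[0,0,0],0],[[0,0,0],0],[[0,0,0],0]]}}

```text
time_s: 24.15
tcp_pos: [0.4778, -0.0899, 0.0695]
ee_rot: [0.096, 0.7, -0.095, 0.701]
force: [-1.8, 3.0, 16.0]
opening: 0.0005
```

```bash
python3 - <<'E'
from h import *
import pickle
f=vision.grab_frame("wrist"); save(f,"w13.png")
g=vision.grab_frame("scene"); save(g,"s13.png",(230,150,380,270),5); save(g,"s13f.png")
t=vision.grab_frame("top"); save(t,"t13.png")
C=cloud(g); u,v=297,200; print(C[v-2:v+5:3,u-3:u+4:3].round(3).tolist())
s=telemetry.sense(); print(s["tcp_pos"],s["force"],s["time_s"])
E
```

```text
[[[0.525, 0.096, 0.069], [0.53, 0.086, 0.071], [0.535, 0.076, 0.074]], [[0.51, 0.081, 0.075], [0.518, 0.074, 0.073], [0.523, 0.064, 0.077]], [[0.506, 0.077, 0.066], [0.509, 0.066, 0.071], [0.522, 0.064, 0.062]]]
[ 0.47772539 -0.08985372  0.06945181] [-1.52795295  4.25718583 15.05395397] 24.3
```

View pics/s13.png

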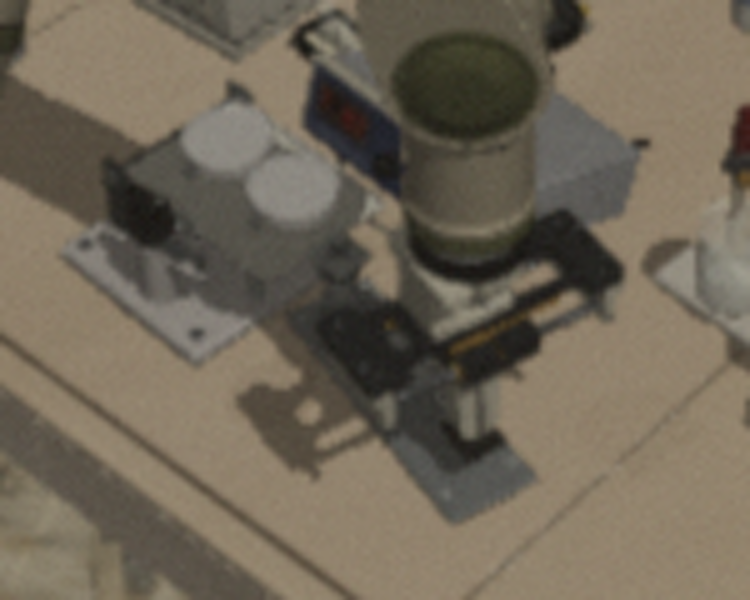

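View pics/t13.png

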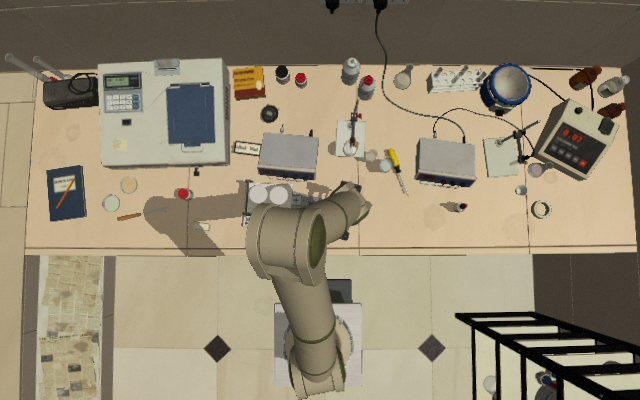

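Handle fully down on its stop (about 15 N), table raised level, jack unmoved, bystanders at their places. Handing in.

```bash
python3 -c "
from h import *
order.close_job()
s=telemetry.sense(); print(s['time_s'],s['force'],s['tcp_pos'])"
```

```text
the job is handed in; nothing more can be done
the job is handed in; nothing more can be done
```

The job is handed in at about 24 s of the 72 s allowed. It reported no verdict, and the state could not be read afterwards.

- **Lock knob:** I turned it 1.15 rad clockwise. In the wrist picture the tongue then pointed at the index stud to within about 0.02 rad (limit 0.12).
- **Jack:** I gripped it by the pump block, carried it over and set it down at a 1.30 rad heading. The saddle measured about 1 mm from the lift pad's centre (limit 10 mm). That measurement was made while I still held the jack.
- **Trial stroke:** The handle went down to its stop, where the force rose from 6 N to about 15 N. It came fully back up, and the pictures showed the table down again and the jack not shifted.
- **Final hold:** I pressed the handle down a second time and kept the arm there. Force on the fingers was about 15 N with the TCP at 69.5 mm, which matches the handle's lower stop. The lug top read about 73 mm with a few mm of noise (about 72 mm expected when level).

While pressing, the fingers also pushed the jack backwards with 3–5 N, but its base did not visibly move. In the last top view the dropper bottle, jar and beaker were where they started. The arm's shadow fell across the eraser, so I could see it less clearly, but nothing went near it.

I did not re-measure the saddle centring from above after the strokes. I relied on the jack's base staying put in the pictures.

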